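Slide the drilled board into the jig's locating notch

TASK

Two plywood boards are parked on the drilling jig's aluminium rails, one on each side of the locating notch. With the fingertips, push the board that has the round hole along the rails until it drops into the notch and lies flat on its floor, then let go and move clear. Do not pick it up or tip it over, and leave the plain board and everything else where they are.

Things in the scene. Friction and masses are not known exactly. Their poses are not given: they have to be found in the camera images.
- jig: Jig fixed to the bench: steel base plate (top at 12 mm; 95 mm to -x, 175 mm to +x, 280 mm to each y side) with two aluminium rails 540 mm long along the jig's y. Origin on the bench under the notch's middle. Each rail has a ledge (|x| 40 to 62 mm, top 40 mm above the bench) where boards slide, and an outer guide wall (|x| 62 to 78 mm, top 50 mm). Rail ends are open.
- notch (a point): Centre of the locating notch at its floor's height (32 mm above the bench); axes as the jig's. Here both ledges are cut down 8 mm over |y| under 47 mm (94 mm long).
- channel (a point): Middle of the floor (12 mm above the bench) of the open channel between the ledges: 80 mm wide (jig x), 28 mm deep, running the rails' whole length along jig y. Fingertips can travel in it behind a board.
- drilled_board: Loose plywood board, 120 mm (x, across rails) by 90 mm (y, along) by 18 mm thick, 0.12 to 0.22 kg, 44 mm round hole in its middle. Origin: centre of its underside. Starts on the ledges, on the +y or -y side, 115 to 165 mm from the notch centre; 2 mm play to each wall. Pushed in, it tips nose first, its tail drops as the front meets the notch's far end, and it stops there, top at 50 mm.
- plain_board: Loose plywood board of the same size without a hole, on the ledges on the other side of the notch. Leave it where it is. Origin: centre of its underside.
- oil_bottle: White plastic oil bottle with black cap, 36 mm diameter, 75 mm tall, standing on the jig's base plate beyond the far rail. Leave it alone. Origin: centre of its underside.
- chuck: Steel drill chuck, 42 mm diameter, 50 mm tall, standing on the base plate beyond the far rail. Leave it alone. Origin: centre of its underside.
- collar: Steel ring, 40 mm outside, 20 mm bore, 18 mm tall, on the base plate beyond the far rail. Leave it alone. Origin: centre of its underside.
- hammer: Hammer lying on the bench to the robot's right, clear of the jig. Leave it alone. Origin: its underside, about mid-length.
- screwdriver: Screwdriver with a wooden handle lying on the bench to the robot's left, clear of the jig. Leave it alone. Origin: its underside, about mid-length.
- tin: Open metal cup, 76 mm diameter, 70 mm tall, on the bench to the right, clear of the jig. Leave it alone. Origin: centre of its underside.
There are look-alikes about, which are no part of the job. Leave any yellow look-alike of the drilled_board alone.

How it is judged:
By the outcome, as a careful person would: the job done as asked, in the order asked, and still so for the second after the job is handed in, with the robot touching nothing.
It also fails if it takes over 35 s, if anything falls off the work surface, if the arm or the gripper's body presses on something with over 40 N, if the wrist force passes 120 N, or if a joint passes its speed limit or range.

ROBOT

A 7-joint arm with a two-finger parallel gripper is mounted at the origin on the work surface. World frame = base frame: x ahead of the robot, y to its left, z up, the work surface at z = 0. Lengths are in m, angles in rad, forces in N, time in s.
With the tool pointing down it reaches from about 0.425 to 0.975 m from the base axis. Payload 16.7 kg.
Tool frame: the origin (TCP) lies midway between the tips of the shut fingers; the grasp point (between the pads) lies 19 mm behind it; x points along the fingers, z is the direction in which the jaws open and shut, and the axes are right-handed (so a half turn about x gives the same grasp; the last joint's range is limited). The gripper opens to 85 mm and grips with 20 to 120 N. Pads are 22 mm wide; open, the fingers measure 114 mm over their backs; the gripper's body (76 mm by 85 mm) begins 54 mm behind the grasp point. The pads swing forward as they close: fully open they stand 13 mm farther back than shut.
Start: joints at [-1.411, 0.426, 0.074, 1.606, -0.034, 1.111, -0.067], TCP at [0.206, 0.643, 0.231] pointing down, gripper open.
Joint ranges: [-2.85, 2.85], [-0.5, 2.14], [-1.23, 1.37], [0.21, 2.46], [-1.02, 4.16], [0.16, 2.05], [-2.73, 2.73]. Speed limits (rad/s): [1.89, 1.89, 2.39, 2.39, 3.01, 3.01, 3.01].

INTERFACE

Orientations are given as a unit quaternion [x, y, z, w].
In Python, from plant import arm gives the robot as it stands.
- The arm moves only by the tool arm_command, never from a script. Its argument "targets" is a list of rows, each an object with "turn": the turn, a rotation vector about the tool's x, y, z in rad, a list of three; "offset": the shift along the tool's x, y, z in m, a list of three; "gripper": the opening, from -1 (shut) to 1 (fully open), so that 0 is half open. In form: [{"turn": [wx, wy, wz], "offset": [x, y, z], "gripper": gripper}, ...]. A call has 1 to 5 rows; each row is the pose to reach, as a shift and turn from the pose commanded when the call began, along the tool's axes at that moment; what a row does not reach only later rows make up. A row lasts 1/8 s, in which the tool goes at most 62.5 mm and 10.7 degrees, less where a joint would pass 70% of its speed; a pose out of reach is approached as far as the arm can. A call with a gripper value outside its range is refused whole. The fingers move at their own pace and stop on an object; the grip force is fixed at half the most. Time passes only in rows, so rows that repeat a pose let the fingers close. It gives the time, the measured TCP pose, the force and the opening at its end, in the units of the state.
- arm.read_state(): the state, without advancing time (a new reading comes with each control period).
- arm.grab_frame(name): name is "scene" or "top"; returns the picture (400x640x3 uint8, red, green, blue); there is no depth.
- arm.camera_params(name): a dict with "camera_matrix" (3x3 intrinsics, pixels), "position" and "attitude" of the camera in the world. Camera axes: x right, y up, looking along -z (the intrinsics and any distortion apply to the point x, -y, -z); pixel columns grow to the right and rows downward; lengths in m; the calibration is good to about 2 mm. A picture is of the moment at which its call begins. camera_params takes no time and is no camera call.
- arm.hand_in(): hands the job in, once; it reports no verdict.
Trained networks look in the newest picture that a camera, given by its name, has taken for a name from the list of things; names that differ only in an ending like _2 or _b are one class to them, and where a whole thing is asked for, a point or a joint stands for the part that bears it (a point fixed in the world has none). Each returns a list of dicts, best first, with "confidence" (0 to 1); they miss things now and then, are a little off and sometimes report something else, mostly with a low value. They report only what shows in the picture. A call takes as long as a camera call. They do not tell look-alikes from the thing itself.
- arm.outline_of(query, camera): "region" (400x640 bool, what is visible of it) and "extent" ([left, top, width, height] in pixels, round what is visible of it).
The state is a dict: "time_s": time; "qpos": joint angles; "qd": joint speeds; "joint_efforts": joint torques, N m; "eef_pos": TCP position; "orientation": TCP orientation; "contact_force": force on the tool from outside, world axes, zero at the start; "torque": the same for the moment, N m; "gripper_width": opening from 0.0 (shut) to 1.0 (fully open).
Only numpy, scipy, OpenCV 4.12 (cv2) and the standard library are available. Lean on these libraries where they do the work, as an engineer would, in place of code of your own. Each camera call takes 0.05 s, during which the arm holds its last target.

## Working session

There is one attempt and no reset: what is moved stays moved. The work goes in short steps, Python scripts to look and compute and a tool call to move; the robot and the scene stay as the last step left them, time stands still between calls to the robot, and variables do not carry over. Pictures are saved under pics/ and viewed, and the job is handed in when it is done.

Besides the shell and the picture viewer there is one more tool, called after ">>>" by a JSON object that holds its "fn" and its "kwargs", one argument or row to a line. arm_command: Moves the arm, as the interface text tells. Its arguments: {"type":"object","properties":{"targets":{"type":"array"}},"required":["targets"]}

```bash
mkdir -p pics; ls
python3 - <<'E'
from plant import arm
import cv2
for n in("scene","top"):
    im=arm.grab_frame(n); cv2.imwrite(f"pics/a_{n}.png",im[:,:,::-1]); print(arm.camera_params(n))
print(arm.read_state())
E
```

```text
pics
{'camera_matrix': array([[423.13204438,   0.        , 324.27081873],
       [  0.        , 423.13204438, 205.30171033],
       [  0.        ,   0.        ,   1.        ]]), 'position': array([1.62837256, 0.07126442, 1.00934651]), 'attitude': array([0.28247195, 0.30100883, 0.67637974, 0.61001126])}
{'camera_matrix': array([[368.34933617,   0.        , 316.74220583],
       [  0.        , 368.34933617, 199.83694054],
       [  0.        ,   0.        ,   1.        ]]), 'position': array([ 0.4378651 , -0.03618   ,  1.25165146]), 'attitude': array([-0.04153986,  0.02170102,  0.71456996, -0.69799232])}
{'time_s': 0.1, 'qpos': array([-1.4105443 ,  0.4266477 ,  0.0738559 ,  1.60656369, -0.03410038,
        1.11079338, -0.06709325]), 'qd': array([-9.05861344e-04, -2.90151770e-04,  2.80008571e-04, -1.61936760e-03,
        1.10939743e-03,  3.78273672e-05,  5.53220966e-04]), 'joint_efforts': array([ 9.22882289e-03, -9.51541972e+01,  3.77176479e+00, -4.64406538e+01,
        1.96446682e-02,  6.63674989e-03, -2.64594166e-05]), 'eef_pos': array([0.20566763, 0.64250837, 0.2306861 ]), 'orientation': array([-0.41714103,  0.5714616 ,  0.41661572,  0.57083828]), 'contact_force': array([ 1.64645569, -0.03267309,  0.20196081]), 'torque': array([-0.01600631, -0.04626266,  0.05183894]), 'gripper_width': 1.0000563474175717}
```

View pics/a_scene.png

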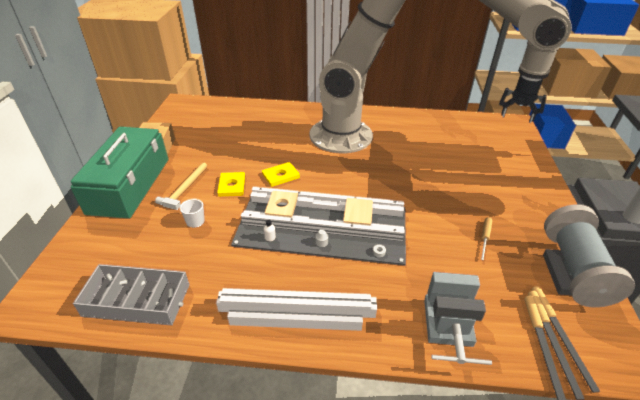

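View pics/a_top.png

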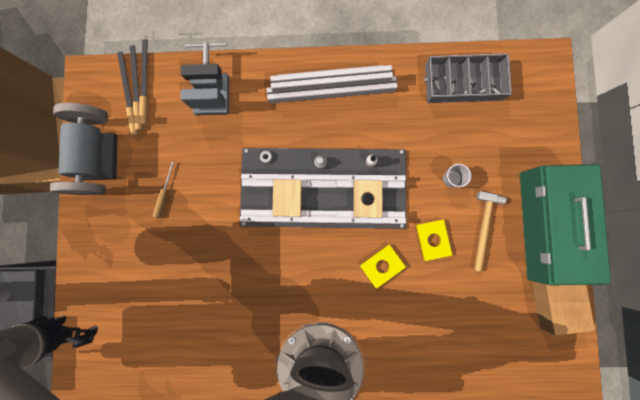

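The boards on the rails are plain at top-view (287,198) and drilled at (368,198), which is the −y side. Both yellow holed boards, at (383,266) and (434,240), are look-alikes lying on the bench. Next I'll measure.

```bash
cat > h.py <<'E'
import numpy as np, cv2
from scipy.spatial.transform import Rotation as R
from plant import arm
def ray(cam,px,z):
    p=arm.camera_params(cam);K=p["camera_matrix"];u=np.atleast_2d(px).astype(float)
    d=np.c_[(u[:,0]-K[0,2])/K[0,0],-(u[:,1]-K[1,2])/K[1,1],-np.ones(len(u))]
    d=R.from_quat(p["attitude"]).apply(d); c=p["position"]
    return c+d*((z-c[2])/d[:,2])[:,None]
def proj(cam,P):
    p=arm.camera_params(cam);K=p["camera_matrix"]
    q=R.from_quat(p["attitude"]).inv().apply(np.atleast_2d(P)-p["position"])
    return np.c_[K[0,2]+K[0,0]*q[:,0]/-q[:,2],K[1,2]-K[1,1]*q[:,1]/-q[:,2]]
E
python3 - <<'E'
from h import *
for cam in("top","scene"):
  im=arm.grab_frame(cam)
  for n in("drilled_board","plain_board","jig"):
    for o in arm.outline_of(n,cam)[:4]:
        m=o["region"].astype(np.uint8); ys,xs=np.nonzero(m)
        if len(xs)<10: continue
        r=cv2.minAreaRect(np.c_[xs,ys].astype(np.float32))
        z=0.012 if n=="jig" else 0.058
        w=ray(cam,cv2.boxPoints(r),z)
        print(cam,n,round(o["confidence"],2),o["extent"],"c",w.mean(0).round(4)[:2],w[:,:2].round(3).tolist())
print(proj("top",arm.read_state()["eef_pos"]),proj("scene",arm.read_state()["eef_pos"]))
im=cv2.imread("pics/a_top.png")
c=cv2.resize(im[140:235,230:420],None,fx=4,fy=4,interpolation=cv2.INTER_CUBIC);cv2.imwrite("pics/b.png",c)
E
```

```text
top drilled_board 0.94 [418.3, 216.9, 34.6, 45.6] c [ 0.4092 -0.3722] [[0.458, -0.319], [0.475, -0.406], [0.361, -0.425], [0.343, -0.339]]
top drilled_board 0.91 [353.8, 181.2, 30.4, 37.5] c [ 0.5492 -0.167 ] [[0.607, -0.124], [0.605, -0.214], [0.491, -0.21], [0.493, -0.12]]
top drilled_board 0.8 [360.6, 243.9, 44.7, 42.6] c [ 0.3302 -0.2069] [[0.334, -0.131], [0.402, -0.23], [0.326, -0.282], [0.258, -0.184]]
top drilled_board 0.48 [240.1, 147.1, 168.0, 77.3] c [ 0.5884 -0.0236] [[0.464, 0.25], [0.735, 0.245], [0.711, -0.302], [0.444, -0.287]]
top plain_board 0.71 [272.7, 178.1, 27.8, 39.9] c [0.5574 0.0964] [[0.618, 0.142], [0.615, 0.049], [0.497, 0.052], [0.499, 0.143]]
top jig 0.56 [239.4, 147.8, 166.9, 83.7] c [ 0.5934 -0.0212] [[0.465, 0.263], [0.741, 0.26], [0.72, -0.31], [0.448, -0.297]]
scene drilled_board 0.95 [260.6, 160.4, 37.3, 24.8] c [ 0.3878 -0.1972] [[0.377, -0.273], [0.295, -0.16], [0.403, -0.124], [0.477, -0.232]]
scene drilled_board 0.89 [217.7, 172.8, 27.6, 27.5] c [ 0.4695 -0.3638] [[0.404, -0.43], [0.393, -0.335], [0.535, -0.3], [0.545, -0.39]]
scene drilled_board 0.76 [266.0, 190.5, 31.3, 29.4] c [ 0.5516 -0.1665] [[0.615, -0.211], [0.483, -0.227], [0.489, -0.119], [0.62, -0.109]]
scene plain_board 0.71 [343.5, 198.1, 26.3, 30.9] c [0.5618 0.0976] [[0.626, 0.052], [0.495, 0.053], [0.498, 0.147], [0.629, 0.14]]
scene jig 0.73 [230.6, 185.1, 175.5, 82.2] c [ 0.5827 -0.0311] [[0.731, -0.299], [0.412, -0.359], [0.442, 0.285], [0.745, 0.248]]
[[ 82.76172354 322.92882352]] [[514.59025547 121.83316031]]
```

View pics/b.png

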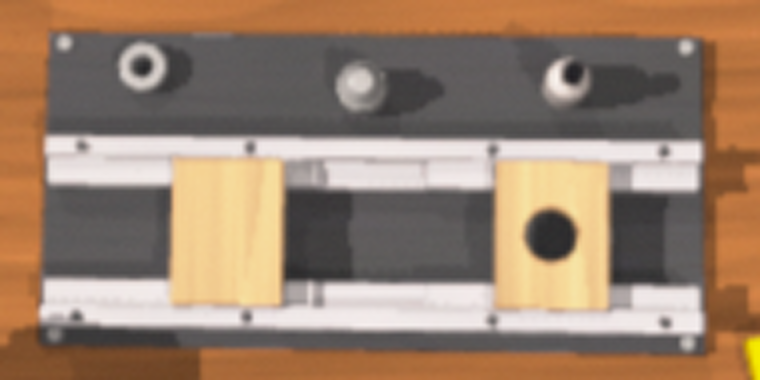

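Run:
```python
from h import *
from scipy.optimize import least_squares
c=np.array([(50,32),(703,38),(705,352),(40,343),(45,137),(703,140),(704,331),(40,325)])
J=np.array([(.175,.28,.012),(.175,-.28,.012),(-.095,-.28,.012),(-.095,.28,.012),(.078,.27,.05),(.078,-.27,.05),(-.078,-.27,.05),(-.078,.27,.05)])
px=(c+.5)/4-.5+[230,140]
def W(p,Q): return np.c_[R.from_euler('z',p[2]).apply(Q)+[p[0],p[1],0]]
s=least_squares(lambda p:(proj("top",W(p,J))-px).ravel(),[.55,-.03,0],loss='soft_l1')
print(s.x.round(4),s.fun.reshape(-1,2).round(1).tolist())
p=s.x
for b in [(.5492,-.167),(.5516,-.1665),(.5574,.0964),(.5618,.0976)]:
    print("board in jig",R.from_euler('z',-p[2]).apply([b[0]-p[0],b[1]-p[1],0]).round(4))
for q in [(.05,.047,.04),(.05,-.047,.04),(-.05,.047,.04),(-.05,-.047,.04)]:
    u=proj("top",W(p,np.array([q])))[0]; print(q,((u-[230,140]+.5)*4-.5).round(0))
st=arm.read_state(); print(R.from_quat(st["orientation"]).as_matrix().round(3))
```

```text
[ 0.5525 -0.0222 -0.0344] [[-0.3, -0.2], [0.1, -0.8], [0.3, 0.4], [-0.3, 0.7], [0.4, -0.3], [-0.3, 0.2], [-0.1, 0.2], [0.2, -0.2]]
board in jig [ 0.0017 -0.1448  0.    ]
board in jig [ 0.0041 -0.1442  0.    ]
board in jig [0.0009 0.1187 0.    ]
board in jig [0.0052 0.1201 0.    ]
(0.05, 0.047, 0.04) [315. 173.]
(0.05, -0.047, 0.04) [429. 174.]
(-0.05, 0.047, 0.04) [313. 294.]
(-0.05, -0.047, 0.04) [428. 295.]
[[-0.    -0.952  0.305]
 [-0.     0.305  0.952]
 [-1.     0.    -0.   ]]
```

```bash
cat >> h.py <<'E'
P=np.array([.5525,-.0222,-.0344]); 
def J2W(j): return R.from_euler('z',P[2]).apply(j)+[P[0],P[1],0]
def W2J(w): return R.from_euler('z',-P[2]).apply(np.array(w)-[P[0],P[1],0])
def Rt():
    y=R.from_euler('z',P[2]).apply([0,1,0]);x=np.array([0,0,-1.]);return R.from_matrix(np.c_[x,y,np.cross(x,y)])
def rel(w):
    s=arm.read_state(); r=R.from_quat(s["orientation"])
    print("t",s["time_s"],"pos",s["eef_pos"].round(4),"jig",W2J(s["eef_pos"]).round(4),"F",s["contact_force"].round(1),"q",s["qpos"].round(2),"g",round(s["gripper_width"],3))
    print("offset",r.inv().apply(np.array(w)-s["eef_pos"]).round(4),"turn",(r.inv()*Rt()).as_rotvec().round(4))
E
python3 -c "
from h import *
rel([.5,.42,.23]);rel([.66,.1,.23])
print(J2W([0,-.235,.2]))"
```

```text
t 0.5 pos [0.2058 0.6428 0.2313] jig [-0.3694  0.6527  0.2313] F [-0.3  1.1  0.5] q [-1.41  0.43  0.07  1.61 -0.03  1.11 -0.07] g 1.002
offset [ 0.0013 -0.3481 -0.1225] turn [ 1.2953e+00 -1.0000e-04  0.0000e+00]
t 0.5 pos [0.2058 0.6428 0.2313] jig [-0.3694  0.6527  0.2313] F [-0.3  1.1  0.5] q [-1.41  0.43  0.07  1.61 -0.03  1.11 -0.07] g 1.002
offset [ 0.0013 -0.5981 -0.3784] turn [ 1.2953e+00 -1.0000e-04  0.0000e+00]
[ 0.54441759 -0.25706097  0.2       ]
```

>>> {"fn": "arm_command", "kwargs": {
  "targets": [
    {"turn": [0.12,0,0],"offset": [0,-0.05,-0.015],"gripper": 1},
    {"turn": [0.24,0,0],"offset": [0,-0.1,-0.03],"gripper": 1},
    {"turn": [0.36,0,0],"offset": [0,-0.15,-0.05],"gripper": 0.5},
    {"turn": [0.48,0,0],"offset": [0,-0.2,-0.07],"gripper": 0},
    {"turn": [0.6,0,0],"offset": [0,-0.25,-0.09],"gripper": -0.4}
  ]
}}

```text
time_s: 1.12
eef_pos: [0.4176, 0.4797, 0.2315]
orientation: [-0.228, 0.669, 0.228, 0.669]
contact_force: [1.1, 0.4, 0.5]
gripper_width: 0.378
```

```bash
python3 -c "
from h import *
rel([.60,.1,.22]);rel(J2W([0,-.235,.2]))"
```

```text
t 1.125 pos [0.4176 0.4797 0.2315] jig [-0.152   0.497   0.2315] F [1.1 0.4 0.5] q [-1.16  0.37  0.27  1.71 -0.11  1.08 -0.2 ] g 0.378
offset [ 0.0114 -0.412  -0.0875] turn [ 6.915e-01  2.000e-04 -3.000e-04]
t 1.125 pos [0.4176 0.4797 0.2315] jig [-0.152   0.497   0.2315] F [1.1 0.4 0.5] q [-1.16  0.37  0.27  1.71 -0.11  1.08 -0.2 ] g 0.378
offset [ 0.0313 -0.6608 -0.3497] turn [ 6.915e-01  2.000e-04 -3.000e-04]
```

>>> {"fn": "arm_command", "kwargs": {
  "targets": [
    {"turn": [0.12,0,0],"offset": [0,-0.055,-0.012],"gripper": -0.4},
    {"turn": [0.24,0,0],"offset": [0,-0.11,-0.025],"gripper": -0.4},
    {"turn": [0.36,0,0],"offset": [0,-0.165,-0.038],"gripper": -0.4},
    {"turn": [0.48,0,0],"offset": [0,-0.22,-0.05],"gripper": -0.4},
    {"turn": [0.6,0,0],"offset": [0,-0.275,-0.062],"gripper": -0.4}
  ]
}}

```text
time_s: 1.75
eef_pos: [0.5369, 0.2241, 0.2316]
orientation: [-0.02, 0.707, 0.02, 0.707]
contact_force: [1.3, -0.4, 0.4]
gripper_width: 0.303
```

```bash
python3 -c "
from h import *
rel(J2W([0,-.235,.2]))"
```

```text
t 1.75 pos [0.5369 0.2241 0.2316] jig [-0.0241  0.2456  0.2316] F [ 1.3 -0.4  0.4] q [-0.9   0.29  0.49  1.84 -0.16  1.04 -0.3 ] g 0.303
offset [ 0.0314 -0.4808 -0.02  ] turn [ 0.0916  0.0004 -0.0005]
```

>>> {"fn": "arm_command", "kwargs": {
  "targets": [
    {"turn": [0.0916,0,0],"offset": [0,-0.055,-0.002],"gripper": -0.4},
    {"turn": [0.0916,0,0],"offset": [0,-0.11,-0.004],"gripper": -0.4},
    {"turn": [0.0916,0,0],"offset": [0,-0.165,-0.007],"gripper": -0.4},
    {"turn": [0.0916,0,0],"offset": [0,-0.22,-0.01],"gripper": -0.4},
    {"turn": [0.0916,0,0],"offset": [0,-0.275,-0.012],"gripper": -0.4}
  ]
}}

```text
time_s: 2.38
eef_pos: [0.5409, -0.0511, 0.2316]
orientation: [0.011, 0.707, -0.011, 0.707]
contact_force: [-0.1, 0.4, -0.0]
gripper_width: 0.303
```

```bash
python3 -c "
from h import *
rel(J2W([0,-.235,.13]))"
```

```text
t 2.375 pos [ 0.5409 -0.0511  0.2316] jig [-0.0106 -0.0293  0.2316] F [-0.1  0.4 -0. ] q [-0.56  0.24  0.64  1.93 -0.17  1.02  0.12] g 0.303
offset [ 0.1015 -0.2058  0.0097] turn [ 0.004   0.0006 -0.0004]
```

>>> {"fn": "arm_command", "kwargs": {
  "targets": [
    {"turn": [0.004,0,0],"offset": [0,-0.052,0.003],"gripper": -0.4},
    {"turn": [0.004,0,0],"offset": [0,-0.104,0.005],"gripper": -0.4},
    {"turn": [0.004,0,0],"offset": [0,-0.156,0.008],"gripper": -0.4},
    {"turn": [0.004,0,0],"offset": [0.04,-0.206,0.01],"gripper": -0.4},
    {"turn": [0.004,0,0],"offset": [0.1,-0.206,0.01],"gripper": -0.4}
  ]
}}

```text
time_s: 3.0
eef_pos: [0.5452, -0.2603, 0.1318]
orientation: [0.013, 0.706, -0.015, 0.708]
contact_force: [1.5, 0.6, -0.5]
gripper_width: 0.303
```

Run:
```python
from h import *
rel(J2W([0,-.235,.03]))
for cam in ("top","scene"):
    im=arm.grab_frame(cam)[:,:,::-1]
    s=arm.read_state(); u=proj(cam,s["eef_pos"])[0]; print(u)
    x,y=(u.astype(int)-[110,75]); c=np.ascontiguousarray(im[max(y,0):y+150,max(x,0):x+220])
    cv2.imwrite(f"pics/c_{cam}.png",cv2.resize(c,None,fx=3.5,fy=3.5,interpolation=cv2.INTER_CUBIC))
```

```text
t 3.0 pos [ 0.5452 -0.2603  0.1318] jig [ 0.0009 -0.2382  0.1318] F [ 1.5  0.6 -0.5] q [-0.14  0.48  0.63  1.89 -0.36  0.88  0.63] g 0.303
offset [ 0.1018  0.0035 -0.0013] turn [-0.0049  0.0041  0.0025]
[398.6053078  197.21429688]
[254.56682823 183.62792013]
```

View pics/c_top.png

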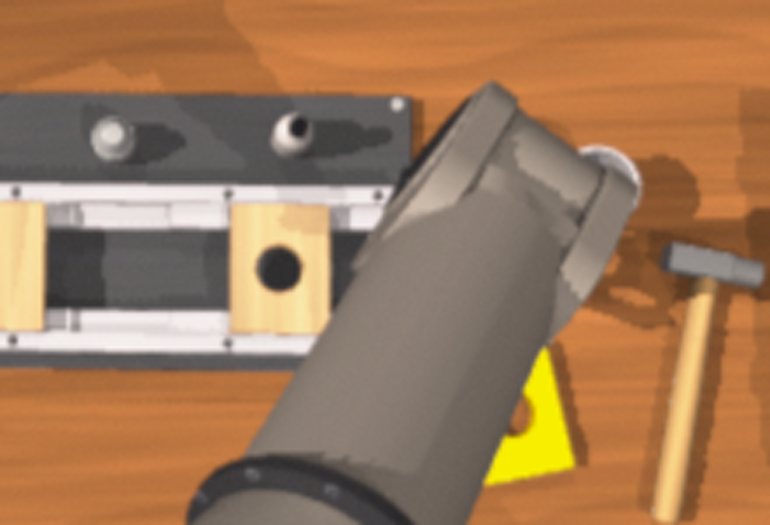

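View pics/c_scene.png

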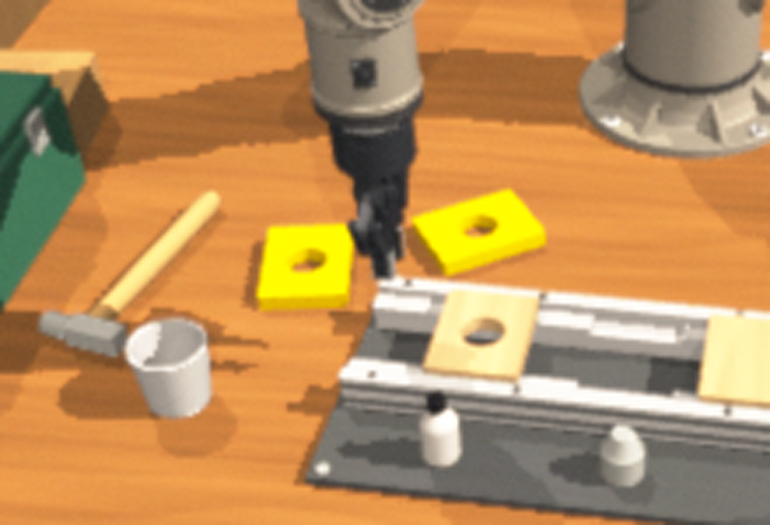

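The crops show the tan drilled board at top (≈390,197), with the fingers over the open rail end behind it. Now I'll lower into the channel.

>>> {"fn": "arm_command", "kwargs": {
  "targets": [
    {"turn": [0,0.003,0.002],"offset": [0.03,0.002,-0.001],"gripper": -0.4},
    {"turn": [-0.002,0.004,0.0025],"offset": [0.06,0.003,-0.001],"gripper": -0.4},
    {"turn": [-0.004,0.004,0.0025],"offset": [0.085,0.003,-0.001],"gripper": -0.4},
    {"turn": [-0.004,0.004,0.0025],"offset": [0.103,0.003,-0.001],"gripper": -0.4},
    {"turn": [-0.004,0.004,0.0025],"offset": [0.103,0.003,-0.001],"gripper": -0.4}
  ]
}}

```text
time_s: 3.72
eef_pos: [0.5441, -0.2522, 0.0286]
orientation: [0.012, 0.709, -0.01, 0.705]
contact_force: [0.3, 0.1, 0.6]
gripper_width: 0.301
```

Run:
```python
from h import *
rel(J2W([0,-.07,.028]))
im=arm.grab_frame("scene")[:,:,::-1]
cv2.imwrite(f"pics/d.png",cv2.resize(im[130:270,190:410],None,fx=3.5,fy=3.5,interpolation=cv2.INTER_CUBIC))
```

```text
t 3.725 pos [ 0.5441 -0.2522  0.0286] jig [-0.0005 -0.2302  0.0286] F [0.3 0.1 0.6] q [-0.07  0.62  0.53  1.94 -0.47  0.71  0.71] g 0.301
offset [0.001  0.1602 0.0012] turn [ 0.0044 -0.0045 -0.0029]
```

View pics/d.png

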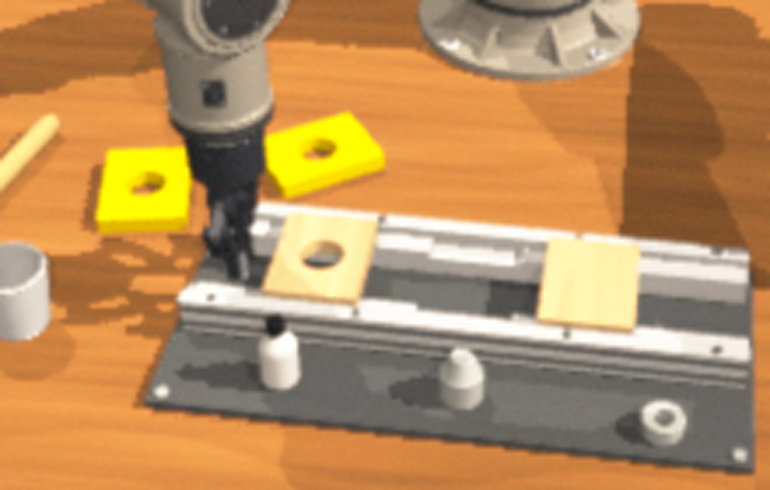

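>>> {"fn": "arm_command", "kwargs": {
  "targets": [
    {"turn": [0,0,0],"offset": [0,0.012,0],"gripper": -0.4},
    {"turn": [0,0,0],"offset": [0,0.022,0],"gripper": -0.4},
    {"turn": [0,0,0],"offset": [0,0.03,0.0003],"gripper": -0.4},
    {"turn": [0,0,0],"offset": [0,0.039,0.0004],"gripper": -0.4},
    {"turn": [0,0,0],"offset": [0,0.049,0.0005],"gripper": -0.4}
  ]
}}

```text
time_s: 4.4
eef_pos: [0.5459, -0.2032, 0.0285]
orientation: [0.012, 0.708, -0.01, 0.706]
contact_force: [0.1, -0.7, 0.2]
gripper_width: 0.294
```

>>> {"fn": "arm_command", "kwargs": {
  "targets": [
    {"turn": [0,0,0],"offset": [0,0.01,0],"gripper": -0.4},
    {"turn": [0,0,0],"offset": [0,0.02,0],"gripper": -0.4},
    {"turn": [0,0,0],"offset": [0,0.03,0],"gripper": -0.4},
    {"turn": [0,0,0],"offset": [0,0.04,0],"gripper": -0.4},
    {"turn": [0,0,0],"offset": [0,0.05,0],"gripper": -0.4}
  ]
}}

```text
time_s: 5.03
eef_pos: [0.5474, -0.153, 0.0285]
orientation: [0.012, 0.708, -0.01, 0.706]
contact_force: [-0.5, -0.5, -0.6]
gripper_width: 0.303
```

Run:
```python
from h import *
rel(J2W([0,-.07,.028]))
im=arm.grab_frame("scene")[:,:,::-1]
cv2.imwrite(f"pics/e.png",cv2.resize(im[130:270,190:410],None,fx=3.5,fy=3.5,interpolation=cv2.INTER_CUBIC))
```

```text
t 5.025 pos [ 0.5474 -0.153   0.0285] jig [-0.0006 -0.1309  0.0285] F [-0.5 -0.5 -0.6] q [-0.25  0.58  0.54  2.02 -0.48  0.67  0.56] g 0.303
offset [0.0007 0.0609 0.0009] turn [ 0.0038 -0.0042 -0.0025]
```

View pics/e.png

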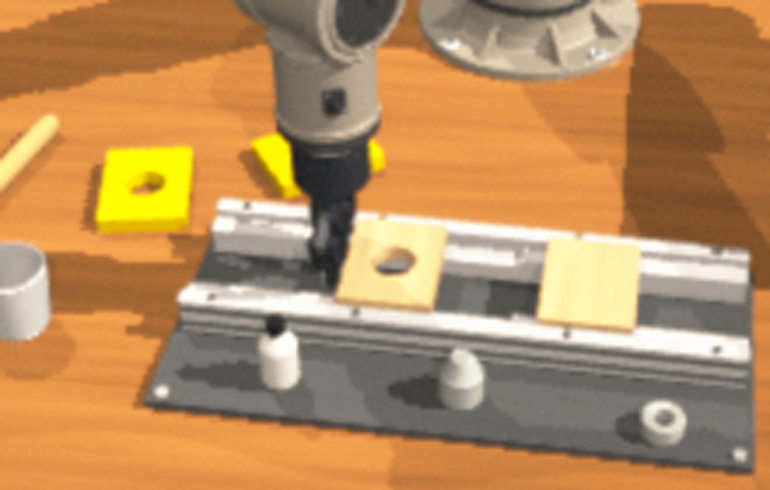

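The board slides straight with the fingers. I'll keep pushing to about jig y −0.075, then go slower.

>>> {"fn": "arm_command", "kwargs": {
  "targets": [
    {"turn": [0,0,0],"offset": [0,0.011,0],"gripper": -0.4},
    {"turn": [0,0,0],"offset": [0,0.022,0],"gripper": -0.4},
    {"turn": [0,0,0],"offset": [0,0.033,0],"gripper": -0.4},
    {"turn": [0,0,0],"offset": [0,0.044,0],"gripper": -0.4},
    {"turn": [0,0,0],"offset": [0,0.055,0.0005],"gripper": -0.4}
  ]
}}

```text
time_s: 5.7
eef_pos: [0.5496, -0.0979, 0.0287]
orientation: [0.012, 0.708, -0.01, 0.706]
contact_force: [-0.4, 0.4, -0.6]
gripper_width: 0.303
```

>>> {"fn": "arm_command", "kwargs": {
  "targets": [
    {"turn": [0,0,0],"offset": [0,0.003,0],"gripper": -0.4},
    {"turn": [0,0,0],"offset": [0,0.006,0],"gripper": -0.4},
    {"turn": [0,0,0],"offset": [0,0.009,0],"gripper": -0.4},
    {"turn": [0,0,0],"offset": [0,0.012,0],"gripper": -0.4},
    {"turn": [0,0,0],"offset": [0,0.014,0],"gripper": -0.4}
  ]
}}

```text
time_s: 6.32
eef_pos: [0.55, -0.0847, 0.0287]
orientation: [0.012, 0.708, -0.01, 0.706]
contact_force: [-0.5, -0.6, -0.8]
gripper_width: 0.3
```

Run:
```python
from h import *
rel(J2W([0,-.056,.028]))
im=arm.grab_frame("scene")[:,:,::-1]
cv2.imwrite(f"pics/f.png",cv2.resize(im[160:250,250:400],None,fx=5,fy=5,interpolation=cv2.INTER_CUBIC))
```

```text
t 6.325 pos [ 0.55   -0.0847  0.0287] jig [-0.0003 -0.0626  0.0287] F [-0.5 -0.6 -0.8] q [-0.38  0.57  0.54  2.04 -0.48  0.66  0.45] g 0.3
offset [0.0008 0.0066 0.0004] turn [ 0.0037 -0.004  -0.0024]
```

View pics/f.png

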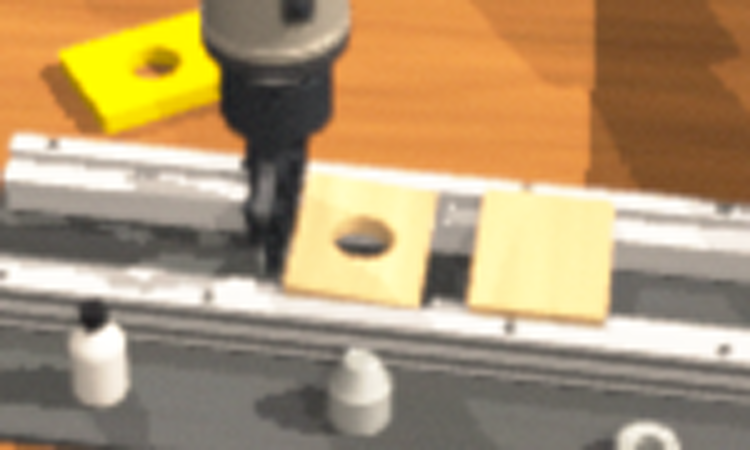

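>>> {"fn": "arm_command", "kwargs": {
  "targets": [
    {"turn": [0,0,0],"offset": [0,0.0015,0],"gripper": -0.4},
    {"turn": [0,0,0],"offset": [0,0.003,0],"gripper": -0.4},
    {"turn": [0,0,0],"offset": [0,0.0045,0],"gripper": -0.4},
    {"turn": [0,0,0],"offset": [0,0.006,0],"gripper": -0.4},
    {"turn": [0,0,0],"offset": [0,0.006,0],"gripper": -0.4}
  ]
}}

```text
time_s: 7.0
eef_pos: [0.5502, -0.0786, 0.0288]
orientation: [0.012, 0.708, -0.01, 0.706]
contact_force: [0.9, -1.1, 0.2]
gripper_width: 0.301
```

Run:
```python
from h import *
rel(J2W([0,-.056,.028]))
im=arm.grab_frame("scene")[:,:,::-1]
cv2.imwrite(f"pics/g.png",cv2.resize(im[160:250,250:400],None,fx=5,fy=5,interpolation=cv2.INTER_CUBIC))
```

```text
t 7.0 pos [ 0.5502 -0.0786  0.0288] jig [-0.0003 -0.0564  0.0288] F [ 0.9 -1.1  0.2] q [-0.4   0.57  0.54  2.04 -0.48  0.66  0.44] g 0.301
offset [0.0008 0.0004 0.0003] turn [ 0.004  -0.004  -0.0026]
```

View pics/g.png

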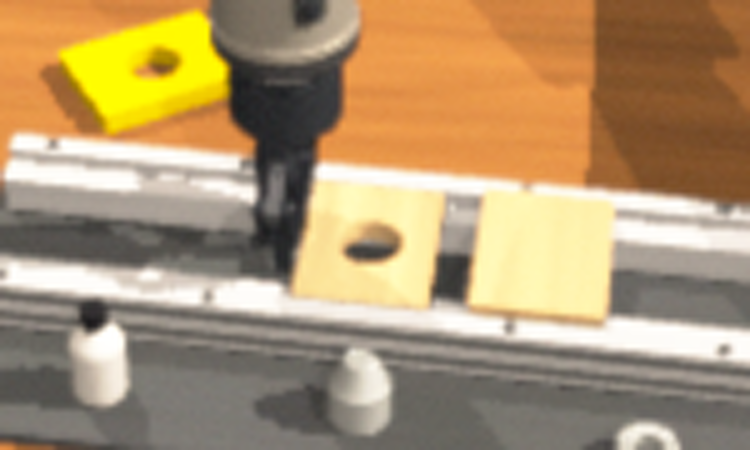

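```bash
cat >> h.py <<'E'
def overlay(fn,yc):
  im=arm.grab_frame("scene")[:,:,::-1].copy()
  big=cv2.resize(im[160:250,250:400],None,fx=5,fy=5,interpolation=cv2.INTER_CUBIC)
  # align model to plain board / jig via calibration
  for z,col in((.05,(0,200,0)),(.058,(0,0,255))):
    q=np.array([J2W([a*.06,yc+b*.045,z]) for a,b in((1,1),(1,-1),(-1,-1),(-1,1))])
    u=((proj("scene",q)-[250,160]+.5)*5).astype(np.int32); cv2.polylines(big,[u],True,col,1)
  q=np.array([J2W([.0+a*.06,.119+b*.045,.058]) for a,b in((1,1),(1,-1),(-1,-1),(-1,1))])
  cv2.polylines(big,[((proj("scene",q)-[250,160]+.5)*5).astype(np.int32)],True,(255,0,0),1)
  cv2.imwrite(fn,big)
E
python3 -c "
from h import *
overlay('pics/h.png',-0.0005)"
```

```text
(no output)
```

View pics/h.png

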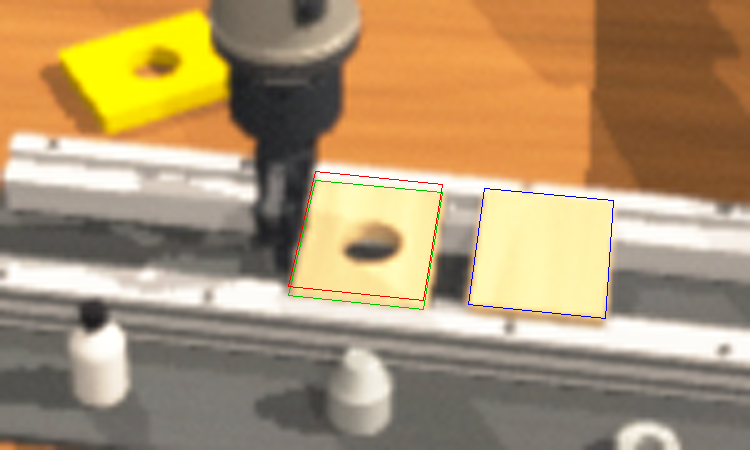

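The board outline matches the dropped (green, z = 50 mm) prediction. Its rear top corner is at (315,180) in the crop. I'll back off in the channel, lift and look again.

>>> {"fn": "arm_command", "kwargs": {
  "targets": [
    {"turn": [0,0,0],"offset": [0,-0.006,0],"gripper": -0.4},
    {"turn": [0,0,0],"offset": [0,-0.02,-0.0005],"gripper": -0.4},
    {"turn": [0,0,0],"offset": [0,-0.04,-0.0005],"gripper": -0.4},
    {"turn": [0,0,0],"offset": [0,-0.06,-0.0005],"gripper": -0.4},
    {"turn": [0,0,0],"offset": [0,-0.06,-0.0005],"gripper": -0.4}
  ]
}}

```text
time_s: 7.72
eef_pos: [0.5474, -0.1414, 0.0287]
orientation: [0.013, 0.708, -0.011, 0.706]
contact_force: [-0.3, 1.0, -0.1]
gripper_width: 0.298
```

>>> {"fn": "arm_command", "kwargs": {
  "targets": [
    {"turn": [0,0,0],"offset": [-0.03,0,0],"gripper": -0.4},
    {"turn": [0,0,0],"offset": [-0.08,0,0],"gripper": -0.4},
    {"turn": [0,0,0],"offset": [-0.12,-0.03,0],"gripper": -0.4},
    {"turn": [0,0,0],"offset": [-0.16,-0.06,0],"gripper": -0.4},
    {"turn": [0,0,0],"offset": [-0.18,-0.08,0],"gripper": -0.4}
  ]
}}

```text
time_s: 8.35
eef_pos: [0.5464, -0.2206, 0.2107]
orientation: [0.012, 0.708, -0.01, 0.706]
contact_force: [0.5, 0.5, -0.6]
gripper_width: 0.303
```

Run:
```python
from h import *
rel(J2W([0,-.2,.2]))
overlay('pics/i.png',0.0)
im=arm.grab_frame("top")
cv2.imwrite("pics/j.png",cv2.resize(im[130:280,230:480,::-1],None,fx=3,fy=3,interpolation=cv2.INTER_CUBIC))
for cam in("top","scene"):
  for n,z in(("drilled_board",.05),("plain_board",.058)):
    for o in arm.outline_of(n,cam)[:4]:
        ys,xs=np.nonzero(o["region"])
        w=ray(cam,cv2.boxPoints(cv2.minAreaRect(np.c_[xs,ys].astype(np.float32))),z)
        print(cam,n,round(o["confidence"],2),"jig",W2J(w.mean(0)).round(4))
```

```text
t 8.35 pos [ 0.5464 -0.2206  0.2107] jig [ 0.0007 -0.1985  0.2107] F [ 0.5  0.5 -0.6] q [-0.29  0.37  0.72  1.85 -0.29  1.02  0.52] g 0.303
offset [ 0.0107 -0.0015 -0.0007] turn [ 0.003  -0.0016 -0.0023]
top drilled_board 0.76 jig [-0.0022  0.0012  0.05  ]
top drilled_board 0.57 jig [0.0358 0.0105 0.05  ]
top drilled_board 0.56 jig [-0.1413 -0.3859  0.05  ]
top plain_board 0.75 jig [0.0008 0.1187 0.058 ]
scene drilled_board 0.85 jig [-0.0809 -0.3482  0.05  ]
scene drilled_board 0.78 jig [0.0006 0.0014 0.05  ]
scene drilled_board 0.62 jig [-0.1671 -0.1819  0.05  ]
scene plain_board 0.95 jig [0.0052 0.1184 0.058 ]
```

View pics/i.png

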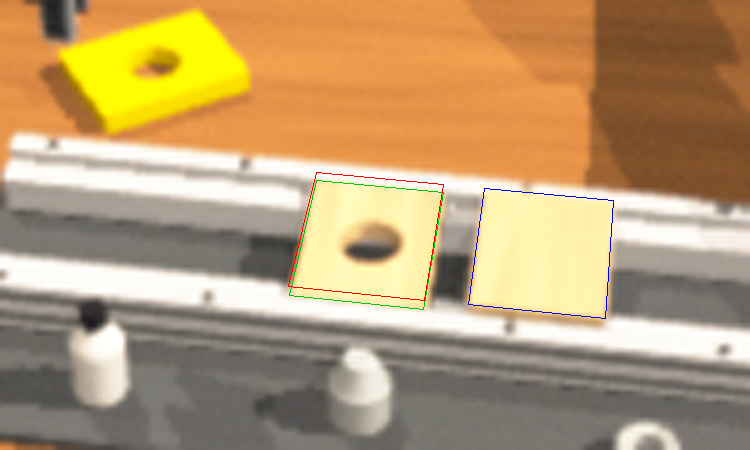

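View pics/j.png

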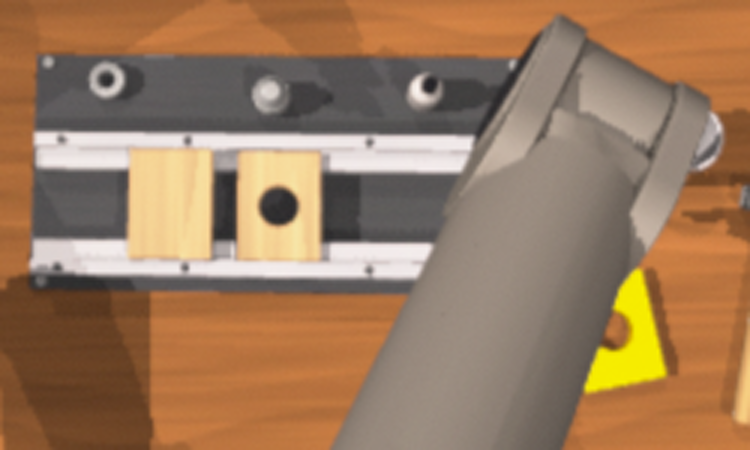

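Run:
```python
from h import *
im=arm.grab_frame("scene")[:,:,::-1]
cv2.imwrite("pics/k.png",cv2.resize(im[190:228,300:378],None,fx=10,fy=10,interpolation=cv2.INTER_NEAREST))
```

```text
(no output)
```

View pics/k.png

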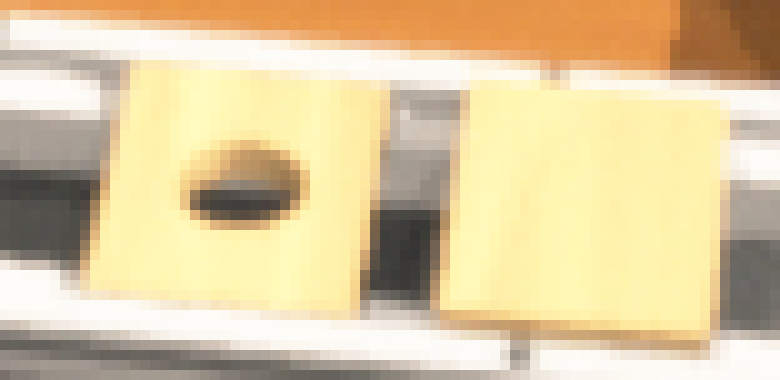

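The drilled board shows no side face above the wall at either end, so it is flush and flat. The plain board still shows its side strip.

```bash
python3 -c "
from plant import arm
print(arm.hand_in())"
```

```text
the job is handed in; nothing more can be done
None
```

The drilled board is in the notch and lying flat, and the job is handed in at about 9 s of the 35 s allowed. I lowered partly open fingertips into the channel behind it and pushed it about 145 mm toward +y. I then backed off along the channel and lifted clear.

Final checks:
- **Position:** both cameras put the drilled board within about 2 mm of the notch centre: jig (−0.002, 0.001) from the top view and (0.001, 0.001) from the scene view.
- **Flatness:** its outline fits a top at 50 mm. No side face shows above the guide wall at either end, while the plain board still shows its edge.
- **Everything else:** the plain board still reads y ≈ 0.119, unchanged within 2 mm. Nothing else looked moved where it showed; the arm hid part of the right-hand side (the tin and the yellow boards) in the last pictures, and I did not re-check the hammer or screwdriver.
- **Forces:** readings between moves stayed around 1–2 N. The arm was clear at 0.21 m height when I handed in.

The networks also marked the yellow look-alikes as drilled boards, plus one false hit on the jig itself. I ignored these, and no other check failed.

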